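Seat the tapered stopper in the specimen jar's sleeve

ROBOT

A 6-joint arm with a two-finger parallel gripper is mounted at the origin on the work surface. World frame = base frame: x ahead of the robot, y to its left, z up, the work surface at z = 0. Lengths are in m, angles in degrees, forces in N, time in s.
With the tool pointing down it reaches from about 0.325 to 1 m from the base axis. Payload 5.1 kg.
Tool frame: the origin (TCP) lies midway between the tips of the shut fingers; the grasp point (between the pads) lies 19 mm behind it; x points along the fingers, z is the direction in which the jaws open and shut, and the axes are right-handed (so a half turn about x gives the same grasp; the last joint's range is limited). The gripper opens to 85 mm and grips with 20 to 120 N. Pads are 22 mm wide; open, the fingers measure 114 mm over their backs; the gripper's body (76 mm by 85 mm) begins 54 mm behind the grasp point. The pads swing forward as they close: fully open they stand 13 mm farther back than shut.
Start: joints at [65.054, 7.093, 94.555, -0, 78.352, -4.733], TCP at [0.225, 0.61, 0.231] pointing down, gripper open.
Joint ranges: [-149.61, 149.61], [-58.7, 133.49], [1.44, 155.28], [-77.14, 257.14], [18.33, 153.61], [-166.67, 166.67]. Speed limits (degrees/s): [147.25, 147.25, 180, 180, 180, 180].

INTERFACE

Orientations are given as a 3x3 rotation matrix whose columns are the frame's x, y, z axes.
In Python, from cell import robot gives the robot as it stands.
- The arm moves only by the tool send_rows, never from a script. Its argument "increments" is a list of rows, each a list of 7 numbers: the shift along the world's x, y, z in cm, then the turn, a rotation vector about the world's x, y, z in rad, then the opening in per cent of the stroke, from 0 (shut) to 100 (fully open). A call has 1 to 10 rows; each row is the pose to reach, as a shift and turn from the pose commanded when the call began; what a row does not reach only later rows make up. A row lasts 1/10 s, in which the tool goes at most 50 mm and 8.59 degrees, less where a joint would pass 70% of its speed; a pose out of reach is approached as far as the arm can. A call with a gripper value outside its range is refused whole. The fingers move at their own pace and stop on an object; the grip force is fixed at half the most. Time passes only in rows, so rows that repeat a pose let the fingers close. It gives the time, the measured TCP pose, the force and the opening at its end, in the units of the state.
- robot.read_state(): the state, without advancing time (a new reading comes with each control period).
- robot.capture(name): name is "scene" or "side" or "wrist"; returns (picture, depth): 420x560x3 uint8, red, green, blue; 420x560 float32, m along the optical axis (not along the pixel's ray), 0 where there is no reading.
- robot.calibration(name): a dict with "mtx" (3x3 intrinsics, pixels), "k1" (the pictures are not rectified: a ray, as slopes to the right and down, at radius r is drawn at 1 + k1 r^2 times it, then the intrinsics apply), "R" (3x3) and "t" (3): a world point X has camera coordinates R X + t. Camera axes: x right, y down, z forward; pixel columns grow to the right and rows downward; lengths in m; the calibration is good to about 2 mm. A picture is of the moment at which its call begins: read the wrist's pose just before it. calibration takes no time and is no camera call; for the wrist camera it gives the pose at the moment of the call.
- robot.hand_in(): hands the job in, once; it reports no verdict.
The state is a dict: "clock": time; "joint_positions": joint angles; "joint_velocities": joint speeds; "joint_efforts": joint torques, N m; "tool_pos": TCP position; "eef_rot": TCP orientation; "force": force on the tool from outside, world axes, zero at the start; "ft_torque": the same for the moment, N m; "finger_gap": opening from 0.0 (shut) to 1.0 (fully open).
Only numpy, scipy, OpenCV 4.12 (cv2) and the standard library are available. Lean on these libraries where they do the work, as an engineer would, in place of code of your own. Each camera call takes 0.05 s, during which the arm holds its last target.

TASK

Close the jar of dried roots: pick up the blue tapered stopper, nest it in the orange tapered sleeve in the jar's mouth so that it centres itself, and press it straight down until the sleeve has slid fully home and meets a firm stop, holding a push of about 15 N against that stop for about a second. The jar is glass, so never push down on it with more than 25 N or knock it off its spot. Then let go, leaving the stopper upright and properly nested, the jar standing on its mat and the other things on the bench where they are.

Things in the scene. Friction and masses are not known exactly. Their poses are not given: they have to be found in the camera images.
- stopper: Blue stopper, about 160 g, standing on its small end. From its origin (centre of the small end, z up along the stopper): cone 37 mm wide at 0 to 67 mm wide at 34 mm (half angle 23.6 degrees, as in the sleeve), flange 72 mm across from 34 to 39 mm, then a white upright round grip 26 mm wide from 39 to 80 mm. Take it by the grip.
- jar: Glass specimen jar of dried roots, 94 mm across, black foot 124 mm across, 0.9 kg, standing loose on the mat; origin at the centre of the underside, z up, rim 130 mm above. The orange sleeve in its mouth slides straight down with about 5 N of friction, stays where left, and ends on a hidden firm stop whose height differs from jar to jar: feel for it, the resistance rises steeply there.
- sleeve_top (a point): Centre of the sleeve's top face, z up. Flange 98 mm across, 5 mm thick; inner taper 64 mm wide at this face, 36 mm wide 32 mm lower. A nested stopper's origin lies on the axis about 31 mm below this point. It starts 8 to 13 mm above the stop; at the stop it lies 136 to 148 mm above the jar's origin.
- mat: Round cork mat under the jar, 160 mm across, 4 mm thick, fixed to the bench; origin at the centre of its underside.
- vial: Bystander: small amber bottle, 44 mm in diameter, 85 mm high, loose; origin at the centre of its underside.
- reagent: Bystander: green glass pot with white cap, 56 mm in diameter, 110 mm high, loose; origin at the centre of its underside.
- dish: Bystander: white bowl, 90 mm in diameter, 18 mm high, loose; origin at the centre of its underside.
- brush: Bystander: brush, 160 mm long, lying on the bench along its x axis; origin under its middle.
Things that resemble listed ones, but are neither listed nor needed, are in the scene too. There is more than one size of the mat; the job needs the largest. Of the things that look like the stopper, the smaller one is meant.

How it is judged:
By the outcome, as a careful person would: the job done as asked, in the order asked, and still so for the second after the job is handed in, with the robot touching nothing.
It also fails if it takes over 64 s, if anything falls off the work surface, if the arm or the gripper's body presses on something with over 40 N, if the wrist force passes 120 N, or if a joint passes its speed limit or range.

## Working session

There is one attempt and no reset: what is moved stays moved. The work goes in short steps, Python scripts to look and compute and a tool call to move; the robot and the scene stay as the last step left them, time stands still between calls to the robot, and variables do not carry over. Pictures are saved under pics/ and viewed, and the job is handed in when it is done.

Besides the shell and the picture viewer there is one more tool, called after "Request:" as a command line: name --pt "numbers of a row" for each row, then --argument value for the rest. send_rows: Moves the arm, as the interface text tells. Its arguments: {"type":"object","properties":{"increments":{"type":"array","items":{"type":"array","items":{"type":"number"}}}},"required":["increments"]}

```bash
mkdir -p pics; ls; cat > h.py <<'E'
import numpy as np, cv2
from cell import robot
def cap(n,name):
    cal=robot.calibration(n); p,d=robot.capture(n)
    cv2.imwrite(f'pics/{name}.png',cv2.cvtColor(p,cv2.COLOR_RGB2BGR))
    np.savez(f'pics/{name}.npz',p=p,d=d,**{k:np.array(v) for k,v in cal.items()})
    return p,d,cal
def load(name):
    z=np.load(f'pics/{name}.npz'); return z['p'],z['d'],{k:z[k] for k in('mtx','k1','R','t')}
def rays(cal,uv):
    uv=np.asarray(uv,float).reshape(-1,1,2)
    D=np.array([float(cal['k1']),0,0,0,0])
    return cv2.undistortPoints(uv,np.array(cal['mtx'],float),D,None,None).reshape(-1,2)
def world(cal,uv,d):
    s=rays(cal,uv); d=np.asarray(d,float).reshape(-1,1)
    c=np.hstack([s*d,d]); return (c-np.array(cal['t']).reshape(1,3))@np.array(cal['R'])
def cloud(cal,d):
    h,w=d.shape; v,u=np.mgrid[0:h,0:w]
    X=world(cal,np.stack([u.ravel(),v.ravel()],1),d.ravel()).reshape(h,w,3); X[d<=0]=np.nan; return X
def proj(cal,X):
    return cv2.projectPoints(np.asarray(X,float).reshape(-1,1,3),cv2.Rodrigues(np.array(cal['R'],float))[0],np.array(cal['t'],float),np.array(cal['mtx'],float),np.array([float(cal['k1']),0,0,0,0]))[0].reshape(-1,2)
E
python3 - <<'E'
from h import *
for n in('scene','side','wrist'): 
    p,d,c=cap(n,n+'0'); print(n,c)
print(robot.read_state())
E
```

```text
pics
scene {'mtx': array([[441.74955563,   0.        , 280.14240997],
       [  0.        , 441.74955563, 211.22170139],
       [  0.        ,   0.        ,   1.        ]]), 'k1': -0.09433822583102883, 'R': array([[-0.71237188,  0.70175942, -0.00774786],
       [ 0.47500242,  0.47400004, -0.74141531],
       [-0.51662269, -0.53184367, -0.67100172]]), 't': array([ 0.44099078, -0.19033583,  1.48869982])}
side {'mtx': array([[402.50518605,   0.        , 282.55701097],
       [  0.        , 402.50518605, 206.14422273],
       [  0.        ,   0.        ,   1.        ]]), 'k1': -0.028063339301943144, 'R': array([[-0.98622656, -0.16468638, -0.01534826],
       [-0.10970434,  0.72075488, -0.68445406],
       [ 0.12378259, -0.673343  , -0.72889442]]), 't': array([0.59070052, 0.14885056, 1.07723057])}
wrist {'mtx': array([[293.60412627,   0.        , 275.73714211],
       [  0.        , 293.60412627, 205.06695278],
       [  0.        ,   0.        ,   1.        ]]), 'k1': -0.06471556229238262, 'R': array([[ 0.34582328,  0.93829626, -0.00252817],
       [ 0.88685307, -0.3259808 ,  0.32745711]
[... 207 characters left out ...]
75e-04,
        7.83511602e+01, -4.73345776e+00]), 'joint_velocities': array([ 0.13858456, -0.21394493, -0.23514191,  0.04529618, -0.01715062,
       -0.05168899]), 'joint_efforts': array([ 1.52883371e-03, -4.24226868e+01, -3.66014564e+01, -2.34632341e-05,
        4.64532626e-03,  1.16042617e-05]), 'tool_pos': array([0.22441152, 0.60950382, 0.23029032]), 'eef_rot': array([[-7.21133078e-04, -9.38410159e-01,  3.45522579e-01],
       [-1.52129332e-03,  3.45523299e-01,  9.38408938e-01],
       [-9.99998583e-01,  1.51076535e-04, -1.67676538e-03]]), 'force': array([-0.32319238, -0.41034352, -0.00855913]), 'ft_torque': array([-0.01553801, -0.07583233,  0.00887131]), 'finger_gap': 0.997140321000292}
```

View pics/scene0.png

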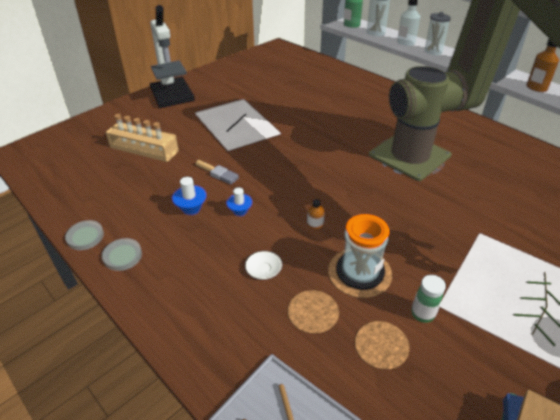

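View pics/side0.png

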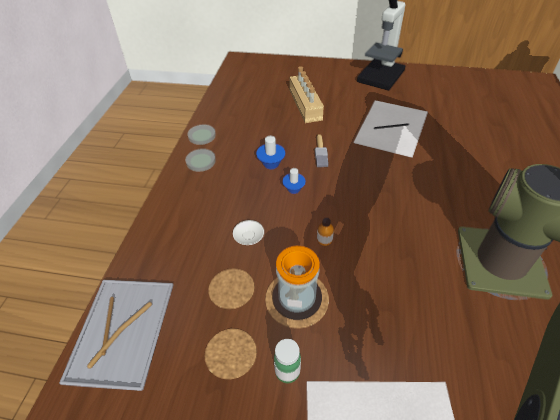

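View pics/wrist0.png

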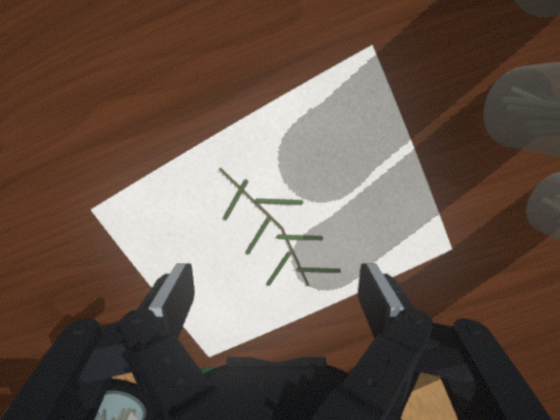

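The scene shows two blue stoppers: a larger one at scene (189,195) / side (270,152), and a smaller one at scene (239,203) / side (294,180). The smaller fits "the smaller one is meant". The jar stands on its mat at scene (364,262), with spare mats at (313,311) and (382,344). Next I'll measure and enlarge to confirm.

```bash
python3 - <<'E'
from h import *
for n in('scene','side'):
    p,d,c=load(n+'0'); X=cloud(c,d)
    hsv=cv2.cvtColor(p,cv2.COLOR_RGB2HSV)
    def comp(m,lab):
        k,L,st,ce=cv2.connectedComponentsWithStats(m.astype('uint8'))
        for i in range(1,k):
            if st[i,4]<25: continue
            q=X[L==i]; q=q[~np.isnan(q[:,0])]
            if len(q)<10 or q[:,0].max()>2: continue
            print(n,lab,ce[i].round(),st[i,4],'min',np.percentile(q,2,0).round(3),'max',np.percentile(q,98,0).round(3),'med',np.median(q,0).round(3))
    H,S,V=hsv[...,0],hsv[...,1],hsv[...,2]
    comp((H>105)&(H<125)&(S>180)&(V>80),'blue')
    comp((H>6)&(H<16)&(S>230)&(V>180),'orange')
    white=(S<60)&(V>150)&(X[...,2]>0.045)&(X[...,2]<0.14)
    comp(white,'white')
    # grip tops
    for q in ([(189,185),(239,195)] if n=='scene' else [(270,143),(294,174)]):
        u,v=q; print('px',q,X[v-6:v+7:3,u].round(3).tolist())
p,d,c=load('scene0');a=p[160:290,150:410]
cv2.imwrite('pics/crop0.png',cv2.cvtColor(cv2.resize(a,None,fx=3,fy=3,interpolation=cv2.INTER_CUBIC),cv2.COLOR_RGB2BGR))
E
```

```text
scene blue [190. 201.] 443 min [ 0.649 -0.334  0.018] max [ 0.733 -0.255  0.055] med [ 0.705 -0.28   0.052]
scene blue [239. 206.] 216 min [ 0.566 -0.218  0.017] max [ 0.627 -0.157  0.042] med [ 0.609 -0.177  0.038]
scene orange [367. 229.] 525 min [0.338 0.107 0.001] max [0.576 0.237 0.157] med [0.519 0.188 0.154]
scene white [20. 31.] 782 min [ 0.448 -2.042  0.047] max [ 0.669 -2.01   0.137] med [ 0.56  -2.026  0.092]
scene white [364.  24.] 75 min [-0.829 -0.834  0.058] max [-0.679 -0.697  0.111] med [-0.762 -0.786  0.063]
scene white [388.  31.] 217 min [-0.83  -0.667  0.059] max [-0.687 -0.528  0.137] med [-0.733 -0.627  0.066]
scene white [416.  39.] 234 min [-0.826 -0.489  0.059] max [-0.68  -0.376  0.136] med [-0.717 -0.455  0.077]
scene white [445.  49.] 179 min [-0.819 -0.336  0.06 ] max [-0.695 -0.269  0.137] med [-0.73  -0.306  0.067]
scene white [518.  76.] 187 min [-0.829  0.009  0.059] max [-0.713  0.085  0.068] med [-0.766  0.043  0.064]
scene white [553.  89.] 151 min [-0.83   0.175  0.059] max [-0.703  0.233  0.072] med [-0.759  0.201  0.063]
scene white [120. 126.]
[... 2003 characters left out ...]
0.109] med [ 0.686 -0.287  0.09 ]
side white [294. 175.] 92 min [ 0.584 -0.199  0.047] max [ 0.606 -0.175  0.081] med [ 0.594 -0.181  0.072]
side white [298. 293.] 576 min [0.485 0.209 0.049] max [0.564 0.245 0.134] med [0.519 0.237 0.092]
side white [287. 351.] 511 min [0.503 0.357 0.098] max [0.547 0.403 0.112] med [0.525 0.382 0.109]
side white [288. 372.] 97 min [0.497 0.381 0.046] max [0.545 0.408 0.065] med [0.519 0.404 0.056]
px (270, 143) [[0.69, -0.308, 0.107], [0.686, -0.29, 0.109], [0.686, -0.287, 0.099], [0.686, -0.284, 0.09], [0.685, -0.28, 0.081]]
px (294, 174) [[0.608, -0.29, 0.001], [0.594, -0.191, 0.077], [0.593, -0.18, 0.075], [0.592, -0.178, 0.065], [0.592, -0.175, 0.055]]
```

View pics/crop0.png

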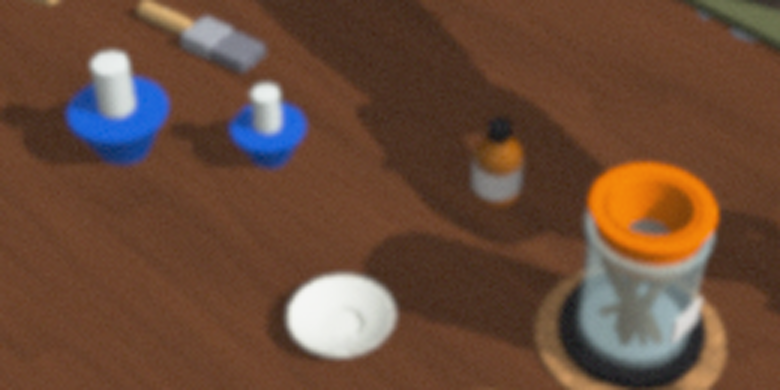

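The crop shows the smaller stopper at crop (267,122), which is scene (239,201). It is 80 mm high, as specified, while the larger is 110 mm. The jar with the sleeve stands on its mat. Next I'll refine the centres.

```bash
cat >> h.py <<'E'
from scipy.optimize import least_squares
def circ_fit(cal,mask,z,r,x0):
    """fit a world circle (radius r, height z) to the outline hull of mask"""
    cs,_=cv2.findContours(mask.astype('uint8'),cv2.RETR_EXTERNAL,cv2.CHAIN_APPROX_NONE)
    c=cv2.convexHull(max(cs,key=cv2.contourArea)).reshape(-1,2)
    s=rays(cal,c); R=np.array(cal['R']);t=np.array(cal['t']); C=-R.T@t
    D=np.hstack([s,np.ones((len(s),1))])@R
    P=C+D*((z-C[2])/D[:,2:]); return P
E
python3 - <<'E'
from h import *
for n in('scene','side'):
    p,d,c=load(n+'0'); X=cloud(c,d)
    hsv=cv2.cvtColor(p,cv2.COLOR_RGB2HSV);H,S,V=hsv[...,0],hsv[...,1],hsv[...,2]
    # sleeve top ring
    near=np.hypot(X[...,0]-.525,X[...,1]-.19)<.09
    m=near&(X[...,2]>.135)
    z=X[m][:,2]; h=np.histogram(z,bins=np.arange(.135,.17,.001)); print(n,dict(zip(h[1].round(3),h[0])))
    zt=np.percentile(z,80); q=X[m&(abs(X[...,2]-zt)<.004)]; print('zt',zt,len(q))
    f=lambda a:np.hypot(q[:,0]-a[0],q[:,1]-a[1])
    # annulus points: fit centre s.t. radii within [32,49]
    cost=lambda a:np.concatenate([np.maximum(f(a)-.049,0),np.maximum(.032-f(a),0)])
    print('sleeve',least_squares(cost,[q[:,0].mean(),q[:,1].mean()],loss='soft_l1',f_scale=.001).x, q.min(0),q.max(0),(q.min(0)+q.max(0))/2)
    # stopper flange
    near=np.hypot(X[...,0]-.596,X[...,1]+.187)<.06
    q=X[near&(X[...,2]>.034)&(X[...,2]<.044)]
    cost=lambda a:np.concatenate([np.maximum(np.hypot(*(q[:,:2]-a).T)-.036,0),np.maximum(.013-np.hypot(*(q[:,:2]-a).T),0)])
    print('flange',least_squares(cost,[.596,-.187],loss='soft_l1',f_scale=.001).x,(q.min(0)+q.max(0))/2,q.max(0)-q.min(0))
    q=X[near&(X[...,2]>.045)&(X[...,2]<.072)]
    print('grip',least_squares(lambda a:np.hypot(*(q[:,:2]-a).T)-.013,[.596,-.187],loss='soft_l1',f_scale=.001).x)
    q=X[near&(X[...,2]>.075)]; print('griptop',q.mean(0),q[:,2].max(),len(q))
    # foot & others via depth
    for nm,ctr,z0,z1 in(('vial',(.44,.06),.06,.1),('reag',(.53,.385),.1,.12)):
        pass
p,d,c=load('scene0');X=cloud(c,d)
for nm,(u,v) in dict(vial=(316,214),dish=(264,265),brush=(217,172),mat=(338,285)).items(): print(nm,X[v,u].round(3))
E
```

```text
scene {np.float64(0.135): np.int64(40), np.float64(0.136): np.int64(18), np.float64(0.137): np.int64(20), np.float64(0.138): np.int64(33), np.float64(0.139): np.int64(16), np.float64(0.14): np.int64(27), np.float64(0.141): np.int64(19), np.float64(0.142): np.int64(22), np.float64(0.143): np.int64(15), np.float64(0.144): np.int64(10), np.float64(0.145): np.int64(16), np.float64(0.146): np.int64(16), np.float64(0.147): np.int64(14), np.float64(0.148): np.int64(8), np.float64(0.149): np.int64(18), np.float64(0.15): np.int64(27), np.float64(0.151): np.int64(40), np.float64(0.152): np.int64(78), np.float64(0.153): np.int64(146), np.float64(0.154): np.int64(173), np.float64(0.155): np.int64(128), np.float64(0.156): np.int64(68), np.float64(0.157): np.int64(8), np.float64(0.158): np.int64(2), np.float64(0.159): np.int64(0), np.float64(0.16): np.int64(0), np.float64(0.161): np.int64(0), np.float64(0.162): np.int64(0), np.float64(0.163): np.int64(0), np.float64(0.164): np.int64(0), np.float64(0.165): np.int64(0), np.float64(0.166): np.int64(0), np.float64(0.167): np.int64(0), np.float64(0.168
[... 1275 characters left out ...]
), np.float64(0.162): np.int64(0), np.float64(0.163): np.int64(0), np.float64(0.164): np.int64(0), np.float64(0.165): np.int64(0), np.float64(0.166): np.int64(0), np.float64(0.167): np.int64(0), np.float64(0.168): np.int64(0)}
zt 0.15454107255989585 755
sleeve [0.53039616 0.19783433] [0.48171122 0.14883906 0.15054917] [0.57821912 0.24597283 0.1584087 ] [0.52996517 0.19740595 0.15447893]
flange [ 0.59578394 -0.19055625] [ 0.59483977 -0.18628334  0.03886786] [0.07072071 0.07288178 0.00945251]
grip [ 0.59629852 -0.19015447]
griptop [ 0.59561614 -0.1892475   0.07822531] 0.0818446975350479 37
vial [0.495 0.012 0.058]
dish [ 0.684  0.007 -0.   ]
brush [ 0.538 -0.366  0.021]
mat [0.602 0.185 0.004]
```

Request:
send_rows --pt "0.9 -2 0 0 0 0 100" --pt "2.8 -6 0 0 0 0 100" --pt "4.6 -10 0 0 0 0 100" --pt "6.5 -14 0 0 0 0 100" --pt "8.3 -18 0 0 0 0 100" --pt "10.2 -22 0 0 0 0 100" --pt "12 -26 0 0 0 0 100" --pt "13.9 -30 0 0 0 0 100" --pt "15.7 -34 0 0 0 0 100" --pt "17.5 -38 0 0 0 0 100"

```text
clock: 1.15
tool_pos: [0.3998, 0.2282, 0.2312]
eef_rot: [[0.0, -0.938, 0.345], [0.0, 0.345, 0.938], [-1.0, -0.0, 0.0]]
force: [0.5, 1.1, 0.4]
finger_gap: 1.003
```

Request:
send_rows --pt "1.8 -4 0 0 0 0 100" --pt "3.7 -8 0 0 0 0 100" --pt "5.5 -12 0 0 0 0 100" --pt "7.4 -16 0 0 0 0 100" --pt "9.3 -20 0 0 0 0 100" --pt "11.2 -24 0 0 0 0 100" --pt "13 -28 0 0 0 0 100" --pt "14.8 -32 0 0 0 0 100" --pt "16.5 -36 0 0 0 0 100" --pt "18 -39 0 0 0 0 100"

```text
clock: 2.15
tool_pos: [0.5799, -0.1625, 0.2308]
eef_rot: [[-0.001, -0.938, 0.347], [-0.0, 0.347, 0.938], [-1.0, 0.001, -0.0]]
force: [-0.3, 0.9, 0.4]
finger_gap: 1.002
```

Request:
send_rows --pt "0.8 -1.5 -1 0 0 0 100" --pt "1.5 -3 -3 0 0 0 100" --pt "1.5 -3.05 -5 0 0 0 100" --pt "1.5 -3.05 -7 0 0 0 100" --pt "1.5 -3.05 -7 0 0 0 100" --pt "1.5 -3.05 -7 0 0 0 100"

```text
clock: 2.75
tool_pos: [0.5943, -0.1904, 0.161]
eef_rot: [[-0.001, -0.938, 0.345], [0.0, 0.345, 0.938], [-1.0, 0.001, 0.0]]
force: [-0.2, 0.7, 0.5]
finger_gap: 0.996
```

```bash
python3 - <<'E'
from h import *
for n in('scene','side','wrist'): cap(n,n+'1')
s=robot.read_state(); print(s['clock'],s['tool_pos'],s['eef_rot'],s['force'],s['finger_gap'],s['joint_positions'])
E
```

```text
2.9 [ 0.59547573 -0.19076584  0.16314326] [[ 2.56996036e-03 -9.38492370e-01  3.45290410e-01]
 [-1.06605951e-03  3.45288783e-01  9.38495882e-01]
 [-9.99996129e-01 -2.77999734e-03 -1.13110236e-04]] [-0.16004652  0.5519449   0.06931371] 1.000113953370994 [-2.26809709e+01  6.83493880e+00  1.01563639e+02  4.44746722e-04
  7.14420088e+01 -9.24815963e+01]
```

View pics/wrist1.png

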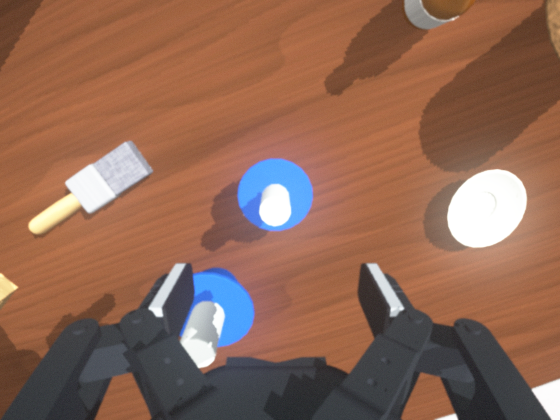

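View pics/side1.png

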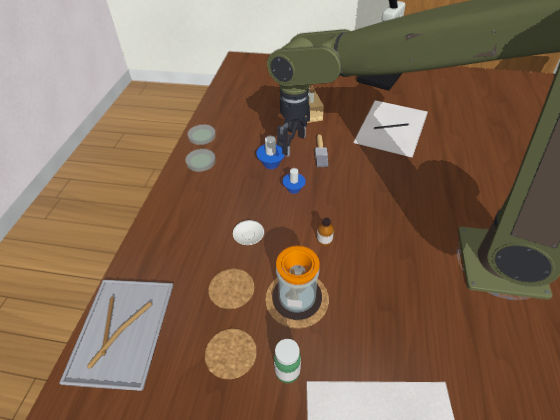

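```bash
python3 - <<'E'
from h import *
p,d,c=load('wrist1'); X=cloud(c,d)
q=X[(X[...,2]>.074)&(X[...,2]<.086)&(np.hypot(X[...,0]-.6,X[...,1]+.19)<.06)]
print('griptop',q.mean(0),np.median(q,0),(q.min(0)+q.max(0))/2,len(q))
q=X[(X[...,2]>.034)&(X[...,2]<.044)&(np.hypot(X[...,0]-.6,X[...,1]+.19)<.06)]
print('flange',(q.min(0)+q.max(0))/2,q.max(0)-q.min(0))
q=X[(X[...,2]>.05)&(X[...,2]<.12)&(np.hypot(X[...,0]-.69,X[...,1]+.3)<.06)]; print('big',q.min(0),q.max(0))
print('cam',-np.array(c['R']).T@c['t'], 'tcp px',proj(c,[[.5954,-.1906,.1615]]),'stopper top px',proj(c,[[.5954,-.1906,.08]]))
p,d,c=load('side1'); print(proj(c,[[.5954,-.1906,.1615]]))
E
```

```text
griptop [ 0.59302824 -0.19049371  0.08115136] [ 0.59288034 -0.19040874  0.0814381 ] [ 0.59401253 -0.19079317  0.0788748 ] 762
flange [ 0.59422842 -0.19094998  0.04042683] [0.07151672 0.07094539 0.00701181]
big [ 0.64003662 -0.34428295  0.05003605] [ 0.73518833 -0.2531229   0.11031954]
cam [ 0.51556314 -0.16056551  0.30690091] tcp px [[274.88213595 262.76798557]] stopper top px [[275.22465275 211.98996845]]
[[293.78186197 149.21509966]]
```

Request:
send_rows --pt "0 0 -2 0 0 0 100" --pt "0 0 -5 0 0 0 100" --pt "0 0 -8 0 0 0 100" --pt "0 0 -10.3 0 0 0 100" --pt "0 0 -11 0 0 0 100" --pt "0 0 -11.5 0 0 0 100" --pt "0 0 -11.5 0 0 0 100" --pt "0 0 -11.5 0 0 0 100"

```text
clock: 3.7
tool_pos: [0.5958, -0.191, 0.0482]
eef_rot: [[0.003, -0.938, 0.346], [-0.001, 0.346, 0.938], [-1.0, -0.003, -0.0]]
force: [-0.3, -0.1, 2.3]
finger_gap: 1.001
```

Request:
send_rows --pt "0 0 0 0 0 0 60" --pt "0 0 0 0 0 0 35" --pt "0 0 0 0 0 0 15" --pt "0 0 0 0 0 0 0" --pt "0 0 0 0 0 0 0" --pt "0 0 0 0 0 0 0" --pt "0 0 0 0 0 0 0" --pt "0 0 0 0 0 0 0"

```text
clock: 4.5
tool_pos: [0.5948, -0.1907, 0.0467]
eef_rot: [[0.0, -0.938, 0.346], [-0.0, 0.346, 0.938], [-1.0, -0.0, -0.0]]
force: [-0.8, -0.9, 2.3]
finger_gap: 0.289
```

```bash
python3 - <<'E'
from h import *
for n in('scene','side'): cap(n,n+'2')
s=robot.read_state(); print(s['clock'],s['tool_pos'],s['eef_rot'],s['force'],s['finger_gap'])
p,d,c=load('side2'); cv2.imwrite('pics/s2c.png',cv2.cvtColor(cv2.resize(p[100:230,200:400],None,fx=4,fy=4),cv2.COLOR_RGB2BGR))
E
```

```text
4.6 [ 0.59479565 -0.19067476  0.04664779] [[ 3.27371430e-04 -9.38409997e-01  3.45523618e-01]
 [-2.23236606e-04  3.45523560e-01  9.38410049e-01]
 [-9.99999921e-01 -3.84342159e-04 -9.63729206e-05]] [-0.94573828 -0.10253365  2.74288186] 0.28839642060661325
```

View pics/s2c.png

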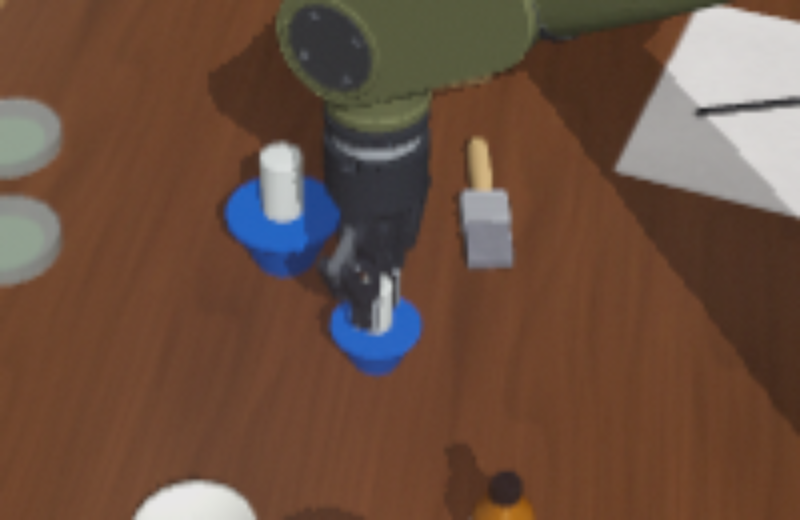

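The crop shows the fingers closed around the white grip of the smaller stopper at crop (380,300), and it is still upright. Next I'll lift and carry it.

Request:
send_rows --pt "0 0 0.5 0 0 0 0" --pt "0 0 2 0 0 0 0" --pt "0 0 4.5 0 0 0 0" --pt "0 0 7.5 0 0 0 0" --pt "0 0 10.5 0 0 0 0" --pt "0 0 13.5 0 0 0 0" --pt "0 0 16.5 0 0 0 0" --pt "0 0 18.5 0 0 0 0" --pt "0 0 19.5 0 0 0 0" --pt "0 0 20 0 0 0 0"

```text
clock: 5.6
tool_pos: [0.5948, -0.1906, 0.2477]
eef_rot: [[0.002, -0.938, 0.345], [-0.001, 0.345, 0.938], [-1.0, -0.002, -0.0]]
force: [0.6, -0.4, -2.2]
finger_gap: 0.287
```

Request:
send_rows --pt "-0.2 1 0 0 0 0 0" --pt "-0.6 3.5 0 0 0 0 0" --pt "-1.1 7 0 0 0 0 0" --pt "-1.8 11 0 0 0 0 0" --pt "-2.5 15 0 0 0 0 0" --pt "-3.1 19 0 0 0 0 0" --pt "-3.8 23 0 0 0 0 0" --pt "-4.3 26 0 0 0 0 0" --pt "-4.6 28 0 0 0 0 0" --pt "-4.6 28 0 0 0 0 0"

```text
clock: 6.6
tool_pos: [0.5468, 0.0922, 0.2443]
eef_rot: [[-0.004, -0.94, 0.342], [0.001, 0.342, 0.94], [-1.0, 0.004, -0.001]]
force: [-0.9, 0.1, -2.7]
finger_gap: 0.29
```

```bash
python3 - <<'E'
from h import *
for n in('scene','side','wrist'): cap(n,n+'3')
s=robot.read_state(); print(s['clock'],s['tool_pos'],s['eef_rot'],s['force'],s['ft_torque'],s['finger_gap'])
E
```

```text
6.75 [0.54796648 0.08923533 0.24504262] [[-2.08193945e-03 -9.38462160e-01  3.45375794e-01]
 [-5.35273362e-04  3.45377539e-01  9.38463675e-01]
 [-9.99997690e-01  1.76895409e-03 -1.22138892e-03]] [ 0.0843273  -0.4718564  -1.99824323] [ 0.01610088 -0.00546561 -0.01578585] 0.286507108884364
```

View pics/wrist3.png

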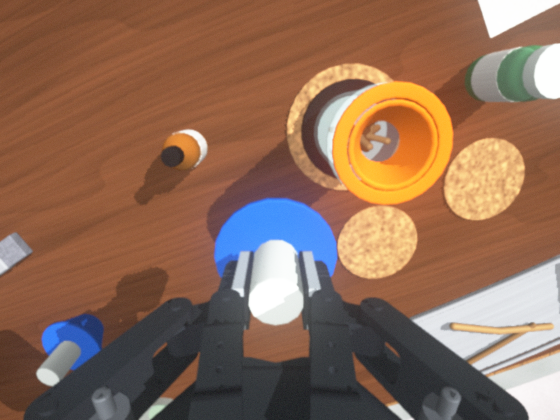

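View pics/side3.png

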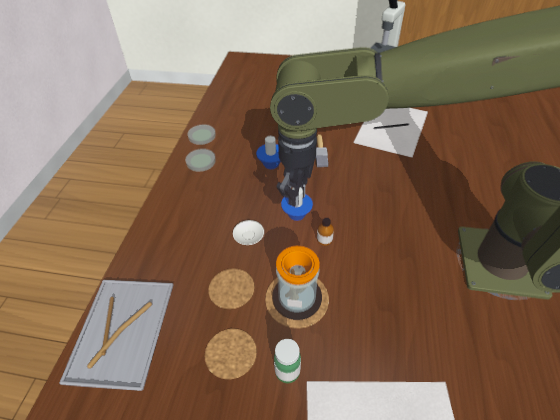

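The wrist image shows the stopper held upright, with its flange centred at (276,240), and the sleeve at (392,142). The side view shows the stopper clear of the jar. Next I'll measure both from the same camera.

```bash
python3 - <<'E'
from h import *
p,d,c=load('wrist3'); X=cloud(c,d)
m=(X[...,2]>.149)&(X[...,2]<.159)&(np.hypot(X[...,0]-.53,X[...,1]-.197)<.062); q=X[m]
f=lambda a:np.hypot(q[:,0]-a[0],q[:,1]-a[1])
print('sleeve',least_squares(lambda a:np.concatenate([np.maximum(f(a)-.049,0),np.maximum(.032-f(a),0)]),[.53,.197],loss='soft_l1',f_scale=.001).x,(q.min(0)+q.max(0))/2,q.max(0)-q.min(0),np.median(q[:,2]),len(q))
# hsv-based flange outer of stopper
hsv=cv2.cvtColor(p,cv2.COLOR_RGB2HSV)
b=(hsv[...,0]>105)&(hsv[...,0]<125)&(hsv[...,1]>180); b[:, :200]=0
q=X[b]; q=q[np.abs(q[:,2]-np.nanmedian(q[:,2]))<.004]; print('flange z',np.median(q[:,2]),(q.min(0)+q.max(0))/2,q.max(0)-q.min(0))
A=np.c_[q[:,:2]-q[:,:2].mean(0),np.ones(len(q))]; print('tilt',np.linalg.lstsq(A,q[:,2],rcond=None)[0])
print('circle flange',least_squares(lambda a:np.maximum(np.hypot(*(q[:,:2]-a).T)-.036,0),q[:,:2].mean(0),loss='soft_l1',f_scale=.001).x)
E
```

```text
sleeve [0.52857174 0.19489491] [0.52921013 0.19608729 0.15390255] [0.09746149 0.09765497 0.0098034 ] 0.1563062674069756 7531
flange z 0.23889453401521246 [0.52837591 0.08672134 0.23847986] [0.03328479 0.06101266 0.00487913]
tilt [ 0.00201508 -0.00608201  0.23887176]
circle flange [0.5352688  0.08733732]
```

Request:
send_rows --pt "-0.3 1.5 0 0 0 0 0" --pt "-0.8 4.5 0 0 0 0 0" --pt "-1.4 7.8 0 0 0 0 0" --pt "-1.8 10 0 0 0 0 0" --pt "-1.9 10.65 0 0 0 0 0" --pt "-1.9 10.65 -1 0 0 0 0" --pt "-1.9 10.65 -2.5 0 0 0 0" --pt "-1.9 10.65 -3.5 0 0 0 0" --pt "-1.9 10.65 -3.5 0 0 0 0" --pt "-1.9 10.65 -3.5 0 0 0 0"

```text
clock: 7.75
tool_pos: [0.5294, 0.1952, 0.2104]
eef_rot: [[-0.001, -0.938, 0.347], [-0.0, 0.347, 0.938], [-1.0, 0.001, -0.001]]
force: [0.1, 0.3, -1.7]
finger_gap: 0.289
```

```bash
python3 - <<'E'
from h import *
for n in('scene','side','wrist'): cap(n,n+'4')
s=robot.read_state(); print(s['clock'],s['tool_pos'],s['force'],s['ft_torque'],s['finger_gap'])
a=load('scene4')[0][150:310,280:450]; b=load('side4')[0][170:330,210:380]
cv2.imwrite('pics/c4.png',cv2.cvtColor(cv2.resize(np.hstack([a,b]),None,fx=2.3,fy=2.3,interpolation=cv2.INTER_CUBIC),cv2.COLOR_RGB2BGR))
E
```

```text
7.9 [0.53010677 0.19579415 0.21204764] [ 0.31337282 -0.58049153 -1.33994009] [-0.01640424 -0.05344433 -0.02583248] 0.28193968936043257
```

View pics/c4.png

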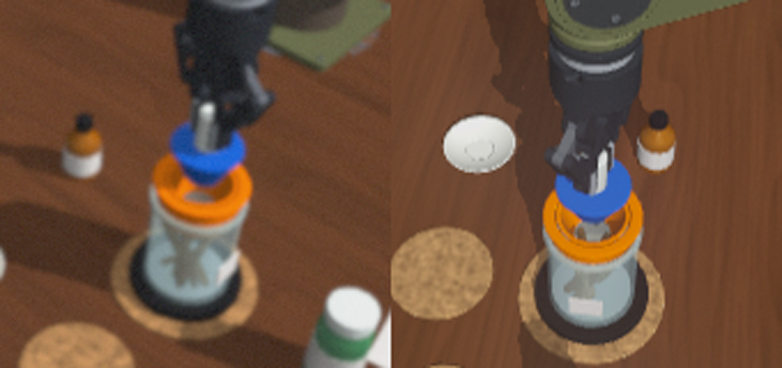

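View pics/wrist4.png

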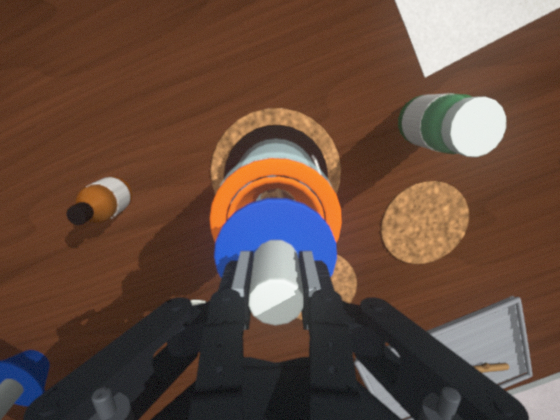

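```bash
python3 - <<'E'
from h import *
th=np.linspace(0,2*np.pi,200)
def ring(x,y,z,r): return np.c_[x+r*np.cos(th),y+r*np.sin(th),0*th+z]
for n in('scene4','side4','wrist4'):
    p,d,c=load(n); hsv=cv2.cvtColor(p,cv2.COLOR_RGB2HSV);H,S,V=[hsv[...,i] for i in range(3)]
    for lab,m,rr in(('blue',(H>105)&(H<125)&(S>170)&(V>70),[(.207-.0467+.039+.0043,.036)]),('orange',(H>5)&(H<17)&(S>220)&(V>120),[(.154,.049),(.149,.049)])):
        k,L,st,ce=cv2.connectedComponentsWithStats(m.astype('uint8'))
        pr=np.vstack([proj(c,ring(.530,.196,z,r)) for z,r in rr])
        ctr=pr.mean(0); i=min((i for i in range(1,k) if st[i,4]>100),key=lambda i:np.hypot(*(ce[i]-ctr)))
        x,y,w,h,a=st[i]; print(n,lab,'obs cols',x,x+w-1,'mid',x+(w-1)/2,'pred cols',pr[:,0].min().round(1),pr[:,0].max().round(1),'mid',((pr[:,0].min()+pr[:,0].max())/2).round(2))
        print('   rows obs',y,y+h-1,'pred',pr[:,1].min().round(1),pr[:,1].max().round(1))
E
```

```text
scene4 blue obs cols 355 385 mid 370.0 pred cols 353.9 386.6 mid 370.25
   rows obs 206 228 pred 202.1 224.0
scene4 orange obs cols 347 388 mid 367.5 pred cols 345.8 389.0 mid 367.37
   rows obs 218 246 pred 214.3 245.9
side4 blue obs cols 282 313 mid 297.5 pred cols 281.0 314.6 mid 297.78
   rows obs 240 264 pred 236.3 263.2Traceback (most recent call last):
  File "<stdin>", line 9, in <module>
ValueError: min() iterable argument is empty
```

Request:
send_rows --pt "0 0 -0.5 0 0 0 0" --pt "0 0 -1.3 0 0 0 0" --pt "0 0 -2 0 0 0 0" --pt "0 0 -2.5 0 0 0 0" --pt "0 0 -2.8 0 0 0 0" --pt "0 0 -3 0 0 0 0" --pt "0 0 -3.1 0 0 0 0" --pt "0 0 -3.2 0 0 0 0" --pt "0 0 -3.3 0 0 0 0" --pt "0 0 -3.3 0 0 0 0"

```text
clock: 8.9
tool_pos: [0.5296, 0.1959, 0.1783]
eef_rot: [[0.0, -0.938, 0.346], [0.0, 0.346, 0.938], [-1.0, -0.0, 0.0]]
force: [-0.7, -0.3, -2.7]
finger_gap: 0.287
```

Request:
send_rows --pt "0 0 -0.1 0 0 0 0" --pt "0 0 -0.2 0 0 0 0" --pt "0 0 -0.3 0 0 0 0" --pt "0 0 -0.3 0 0 0 0"

```text
clock: 9.3
tool_pos: [0.5295, 0.1959, 0.1751]
eef_rot: [[-0.0, -0.938, 0.346], [-0.0, 0.346, 0.938], [-1.0, 0.0, -0.0]]
force: [-0.4, 0.1, -2.6]
finger_gap: 0.288
```

Request:
send_rows --pt "0 0 -0.1 0 0 0 0" --pt "0 0 -0.2 0 0 0 0" --pt "0 0 -0.3 0 0 0 0" --pt "0 0 -0.3 0 0 0 0"

```text
clock: 9.7
tool_pos: [0.5295, 0.1959, 0.172]
eef_rot: [[-0.0, -0.938, 0.346], [-0.0, 0.346, 0.938], [-1.0, 0.0, -0.0]]
force: [-0.6, 0.8, -1.9]
finger_gap: 0.288
```

Request:
send_rows --pt "0 0 -0.1 0 0 0 0" --pt "0 0 -0.1 0 0 0 0"

```text
clock: 9.9
tool_pos: [0.5297, 0.1958, 0.1713]
eef_rot: [[0.0, -0.938, 0.346], [-0.0, 0.346, 0.938], [-1.0, -0.0, -0.0]]
force: [0.1, 0.1, -2.1]
finger_gap: 0.289
```

Request:
send_rows --pt "0 0 -0.1 0 0 0 0" --pt "0 0 -0.1 0 0 0 0"

```text
clock: 10.1
tool_pos: [0.5297, 0.1959, 0.1708]
eef_rot: [[0.0, -0.938, 0.346], [-0.0, 0.346, 0.938], [-1.0, -0.0, -0.0]]
force: [-2.0, -0.8, 1.3]
finger_gap: 0.289
```

Request:
send_rows --pt "0 0 -0.1 0 0 0 0" --pt "0 0 -0.1 0 0 0 0"

```text
clock: 10.3
tool_pos: [0.5297, 0.1959, 0.1697]
eef_rot: [[0.0, -0.938, 0.346], [-0.0, 0.346, 0.938], [-1.0, -0.0, -0.0]]
force: [-1.2, -1.2, 1.8]
finger_gap: 0.283
```

Request:
send_rows --pt "0 0 -0.1 0 0 0 0" --pt "0 0 -0.1 0 0 0 0"

```text
clock: 10.5
tool_pos: [0.5297, 0.1959, 0.1683]
eef_rot: [[0.0, -0.938, 0.346], [-0.0, 0.346, 0.938], [-1.0, -0.0, -0.0]]
force: [-2.3, -2.7, 1.9]
finger_gap: 0.284
```

Contact. The side load points to −x, −y, so I'll shift that way.

Request:
send_rows --pt "-0.05 -0.05 0 0 0 0 0" --pt "-0.05 -0.05 0 0 0 0 0" --pt "-0.05 -0.05 0 0 0 0 0"

```text
clock: 10.8
tool_pos: [0.5295, 0.1958, 0.1684]
eef_rot: [[0.001, -0.938, 0.346], [0.001, 0.346, 0.938], [-1.0, -0.001, 0.001]]
force: [0.8, 0.7, 0.1]
finger_gap: 0.288
```

```bash
python3 - <<'E'
from h import *
for n in('scene','side'): cap(n,n+'5')
s=robot.read_state(); print(s['clock'],s['tool_pos'],s['force'],s['ft_torque'])
a=load('scene5')[0][150:310,280:450]; b=load('side5')[0][170:330,210:380]
cv2.imwrite('pics/c5.png',cv2.cvtColor(cv2.resize(np.hstack([a,b]),None,fx=2.3,fy=2.3,interpolation=cv2.INTER_CUBIC),cv2.COLOR_RGB2BGR))
E
```

```text
10.9 [0.52949864 0.19576975 0.16836823] [ 2.09624238  1.47953778 -0.72337131] [ 0.31361448 -0.3624592   0.01479994]
```

View pics/c5.png

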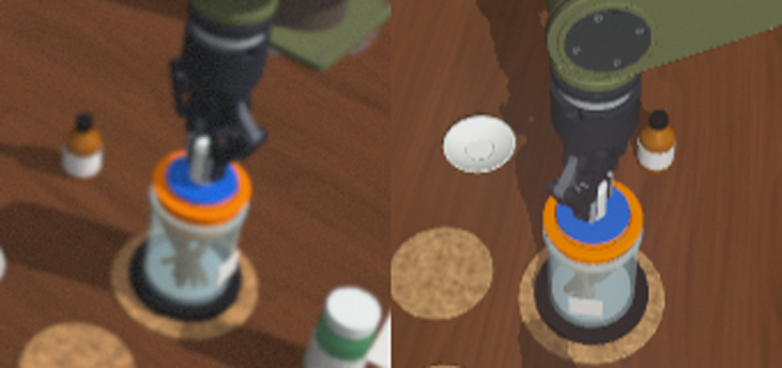

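The crops show the stopper seated inside the sleeve, with the blue flange centred in the orange ring. I'll take back half the side shift and press on.

Request:
send_rows --pt "0.025 0.02 0 0 0 0 0" --pt "0.025 0.02 -0.05 0 0 0 0" --pt "0.025 0.02 -0.1 0 0 0 0" --pt "0.025 0.02 -0.1 0 0 0 0"

```text
clock: 11.3
tool_pos: [0.5296, 0.1958, 0.1677]
eef_rot: [[0.001, -0.938, 0.346], [0.0, 0.346, 0.938], [-1.0, -0.0, 0.001]]
force: [1.2, 0.8, 2.7]
finger_gap: 0.287
```

Request:
send_rows --pt "0 0 -0.05 0 0 0 0" --pt "0 0 -0.1 0 0 0 0" --pt "0 0 -0.15 0 0 0 0" --pt "0 0 -0.15 0 0 0 0"

```text
clock: 11.7
tool_pos: [0.5295, 0.1958, 0.1658]
eef_rot: [[0.0, -0.938, 0.346], [0.0, 0.346, 0.938], [-1.0, -0.0, 0.0]]
force: [1.8, 1.6, 1.7]
finger_gap: 0.285
```

```bash
python3 - <<'E'
from h import *
F=[];
for i in range(3):
    s=robot.read_state(); F.append(np.r_[s['force'],s['ft_torque']]); robot.capture('side')
print(s['clock'],s['tool_pos'],np.round(F,2))
E
```

```text
11.8 [0.52950327 0.19576222 0.16582322] [[ 1.8   1.6   1.75  0.35 -0.35 -0.  ]
 [ 1.62  2.06  2.41  0.38 -0.34 -0.04]
 [ 2.64  1.61  1.82  0.34 -0.39  0.01]]
```

Request:
send_rows --pt "0.02 0.02 -0.05 0 0 0 0" --pt "0.02 0.02 -0.1 0 0 0 0" --pt "0.02 0.02 -0.15 0 0 0 0" --pt "0.02 0.02 -0.15 0 0 0 0"

```text
clock: 12.25
tool_pos: [0.5295, 0.1958, 0.1642]
eef_rot: [[-0.0, -0.938, 0.346], [-0.0, 0.346, 0.938], [-1.0, 0.0, -0.0]]
force: [1.7, 0.7, 1.8]
finger_gap: 0.289
```

Request:
send_rows --pt "0 0 -0.05 0 0 0 0" --pt "0 0 -0.1 0 0 0 0" --pt "0 0 -0.1 0 0 0 0"

```text
clock: 12.55
tool_pos: [0.5295, 0.1958, 0.1632]
eef_rot: [[-0.0, -0.938, 0.346], [-0.0, 0.346, 0.938], [-1.0, 0.0, -0.0]]
force: [3.0, 1.2, 1.5]
finger_gap: 0.292
```

Request:
send_rows --pt "0 0 -0.05 0 0 0 0" --pt "0 0 -0.05 0 0 0 0"

```text
clock: 12.75
tool_pos: [0.5296, 0.1958, 0.1627]
eef_rot: [[-0.0, -0.938, 0.346], [-0.0, 0.346, 0.938], [-1.0, -0.0, -0.0]]
force: [0.8, 1.3, 2.0]
finger_gap: 0.289
```

Request:
send_rows --pt "0 0 -0.05 0 0 0 0" --pt "0 0 -0.05 0 0 0 0"

```text
clock: 12.95
tool_pos: [0.5295, 0.1958, 0.1622]
eef_rot: [[-0.0, -0.938, 0.346], [-0.0, 0.346, 0.938], [-1.0, 0.0, -0.0]]
force: [2.0, 0.6, 2.0]
finger_gap: 0.288
```

Request:
send_rows --pt "0 0 -0.05 0 0 0 0" --pt "0 0 -0.05 0 0 0 0"

```text
clock: 13.15
tool_pos: [0.5295, 0.1958, 0.1617]
eef_rot: [[-0.0, -0.938, 0.345], [-0.0, 0.345, 0.938], [-1.0, 0.0, -0.0]]
force: [2.4, 0.3, 2.2]
finger_gap: 0.288
```

Request:
send_rows --pt "0 0 -0.05 0 0 0 0" --pt "0 0 -0.05 0 0 0 0"

```text
clock: 13.35
tool_pos: [0.5296, 0.1958, 0.1612]
eef_rot: [[-0.0, -0.938, 0.346], [-0.0, 0.346, 0.938], [-1.0, 0.0, -0.0]]
force: [2.3, 0.5, 2.1]
finger_gap: 0.288
```

Request:
send_rows --pt "0 0 -0.05 0 0 0 0" --pt "0 0 -0.05 0 0 0 0"

```text
clock: 13.55
tool_pos: [0.5296, 0.1958, 0.1611]
eef_rot: [[0.0, -0.938, 0.345], [-0.0, 0.345, 0.938], [-1.0, -0.0, -0.0]]
force: [0.7, 0.4, 4.7]
finger_gap: 0.287
```

Request:
send_rows --pt "0 0 -0.03 0 0 0 0" --pt "0 0 -0.03 0 0 0 0"

```text
clock: 13.75
tool_pos: [0.5296, 0.1958, 0.1611]
eef_rot: [[0.0, -0.938, 0.345], [-0.0, 0.345, 0.938], [-1.0, -0.0, -0.0]]
force: [0.6, 0.5, 5.3]
finger_gap: 0.285
```

Request:
send_rows --pt "0 0 -0.03 0 0 0 0" --pt "0 0 -0.03 0 0 0 0"

```text
clock: 13.95
tool_pos: [0.5296, 0.1958, 0.161]
eef_rot: [[0.0, -0.938, 0.345], [-0.0, 0.345, 0.938], [-1.0, -0.0, -0.0]]
force: [-1.8, -0.4, 7.3]
finger_gap: 0.29
```

Request:
send_rows --pt "0 0 -0.03 0 0 0 0" --pt "0 0 -0.05 0 0 0 0" --pt "0 0 -0.05 0 0 0 0"

```text
clock: 14.25
tool_pos: [0.5297, 0.1958, 0.161]
eef_rot: [[0.0, -0.938, 0.345], [-0.0, 0.345, 0.938], [-1.0, -0.0, 0.0]]
force: [-1.7, -0.8, 8.2]
finger_gap: 0.291
```

Request:
send_rows --pt "0 0 -0.03 0 0 0 0" --pt "0 0 -0.03 0 0 0 0"

```text
clock: 14.45
tool_pos: [0.5297, 0.1958, 0.161]
eef_rot: [[0.0, -0.938, 0.345], [-0.0, 0.345, 0.938], [-1.0, -0.0, -0.0]]
force: [-2.8, -0.7, 10.6]
finger_gap: 0.29
```

Request:
send_rows --pt "0 0 -0.03 0 0 0 0" --pt "0 0 -0.05 0 0 0 0" --pt "0 0 -0.05 0 0 0 0"

```text
clock: 14.75
tool_pos: [0.5297, 0.1958, 0.161]
eef_rot: [[0.0, -0.938, 0.345], [-0.0, 0.345, 0.938], [-1.0, -0.0, -0.0]]
force: [-3.1, -0.7, 12.2]
finger_gap: 0.289
```

Request:
send_rows --pt "-0.03 0 -0.02 0 0 0 0" --pt "-0.03 0 -0.03 0 0 0 0" --pt "-0.03 0 -0.03 0 0 0 0" --pt "-0.03 0 -0.03 0 0 0 0"

```text
clock: 15.15
tool_pos: [0.5297, 0.1958, 0.1609]
eef_rot: [[0.001, -0.938, 0.345], [-0.0, 0.345, 0.938], [-1.0, -0.001, 0.0]]
force: [-3.7, -1.4, 12.9]
finger_gap: 0.287
```

Request:
send_rows --pt "0 0 0 0 0 0 0" --pt "0 0 0 0 0 0 0" --pt "0 0 0 0 0 0 0" --pt "0 0 0 0 0 0 0" --pt "0 0 0 0 0 0 0" --pt "0 0 0 0 0 0 0"

```text
clock: 15.75
tool_pos: [0.5297, 0.1958, 0.161]
eef_rot: [[0.001, -0.938, 0.345], [-0.0, 0.345, 0.938], [-1.0, -0.001, 0.0]]
force: [-2.2, -0.7, 12.4]
finger_gap: 0.288
```

Request:
send_rows --pt "0 0 0 0 0 0 0" --pt "0 0 0 0 0 0 0" --pt "0 0 0 0 0 0 0" --pt "0 0 0 0 0 0 0" --pt "0 0 0 0 0 0 0"

```text
clock: 16.25
tool_pos: [0.5297, 0.1959, 0.1609]
eef_rot: [[0.001, -0.938, 0.345], [-0.0, 0.345, 0.938], [-1.0, -0.001, 0.0]]
force: [-2.4, -1.8, 12.1]
finger_gap: 0.286
```

Request:
send_rows --pt "0 0 -0.02 0 0 0 0" --pt "0 0 -0.02 0 0 0 0" --pt "0 0 -0.02 0 0 0 0" --pt "0 0 -0.02 0 0 0 0" --pt "0 0 -0.02 0 0 0 0" --pt "0 0 -0.02 0 0 0 0" --pt "0 0 -0.02 0 0 0 0" --pt "0 0 -0.02 0 0 0 0" --pt "0 0 -0.02 0 0 0 0" --pt "0 0 -0.02 0 0 0 0"

```text
clock: 17.25
tool_pos: [0.5297, 0.1958, 0.161]
eef_rot: [[0.001, -0.938, 0.345], [-0.0, 0.345, 0.938], [-1.0, -0.001, 0.0]]
force: [-3.9, -1.9, 13.3]
finger_gap: 0.288
```

Request:
send_rows --pt "0 0 0.05 0 0 0 0" --pt "0 0 0.1 0 0 0 0" --pt "0 0 0.15 0 0 0 0" --pt "0 0 0.18 0 0 0 0" --pt "0 0 0.18 0 0 0 0"

```text
clock: 17.75
tool_pos: [0.5296, 0.1958, 0.161]
eef_rot: [[0.001, -0.938, 0.346], [0.0, 0.346, 0.938], [-1.0, -0.001, 0.0]]
force: [0.5, 0.3, 5.4]
finger_gap: 0.286
```

Request:
send_rows --pt "0 0 0.05 0 0 0 0" --pt "0 0 0.09 0 0 0 0" --pt "0 0 0.09 0 0 0 0"

```text
clock: 18.05
tool_pos: [0.5295, 0.1958, 0.161]
eef_rot: [[0.001, -0.938, 0.346], [0.0, 0.346, 0.938], [-1.0, -0.001, 0.0]]
force: [2.4, -0.3, 2.5]
finger_gap: 0.291
```

Request:
send_rows --pt "0 0 0 0 0 0 32" --pt "0 0 0 0 0 0 38" --pt "0 0 0 0 0 0 50" --pt "0 0 0 0 0 0 70" --pt "0 0 0 0 0 0 90" --pt "0 0 0 0 0 0 90" --pt "0 0 0 0 0 0 90" --pt "0 0 0 0 0 0 90"

```text
clock: 18.85
tool_pos: [0.5293, 0.1958, 0.1612]
eef_rot: [[0.0, -0.938, 0.346], [0.0, 0.346, 0.938], [-1.0, -0.0, 0.0]]
force: [0.2, -0.5, 0.2]
finger_gap: 0.898
```

```bash
python3 - <<'E'
from h import *
for n in('scene','side','wrist'): cap(n,n+'6')
s=robot.read_state(); print(s['clock'],s['tool_pos'],s['force'],s['ft_torque'],s['finger_gap'])
E
```

```text
19.0 [0.52927434 0.19585561 0.16115736] [-0.80261706 -0.08799842 -0.04254763] [ 0.01815627 -0.02657361 -0.04170359] 0.8987992779053685
```

View pics/wrist6.png

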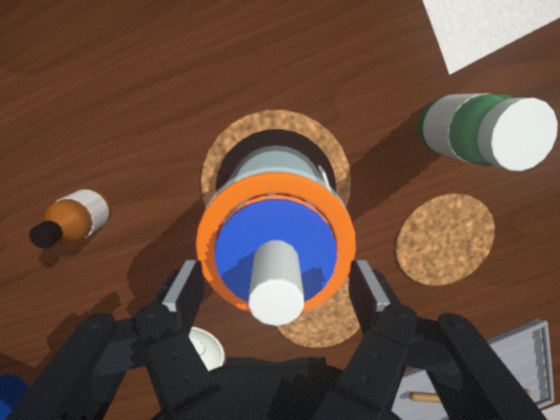

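The wrist image shows the fingers open and clear of the grip at (275,285), with the stopper standing centred in the orange ring. With the load off, the force reads about zero, so the last hold was about 14–15 N. Now I'll retreat straight up.

Request:
send_rows --pt "0 0 1 0 0 0 100" --pt "0 0 3 0 0 0 100" --pt "0 0 6 0 0 0 100" --pt "0 0 9 0 0 0 100" --pt "0 0 12 0 0 0 100" --pt "0 0 14 0 0 0 100" --pt "0 0 15 0 0 0 100" --pt "0 0 15 0 0 0 100"

```text
clock: 19.8
tool_pos: [0.5299, 0.196, 0.3134]
eef_rot: [[0.004, -0.938, 0.345], [0.001, 0.345, 0.938], [-1.0, -0.003, 0.002]]
force: [0.1, -0.8, -0.1]
finger_gap: 1.003
```

Request:
send_rows --pt "0 -2 0 0 0 0 100" --pt "0 -6 0 0 0 0 100" --pt "0 -10 0 0 0 0 100" --pt "0 -14 0 0 0 0 100" --pt "0 -17 0 0 0 0 100" --pt "0 -18 0 0 0 0 100" --pt "0 -18 0 0 0 0 100"

```text
clock: 20.5
tool_pos: [0.5288, 0.015, 0.3097]
eef_rot: [[-0.002, -0.938, 0.348], [0.0, 0.348, 0.938], [-1.0, 0.002, -0.0]]
force: [0.1, -0.5, -0.4]
finger_gap: 0.999
```

```bash
python3 - <<'E'
from h import *
for n in('scene','side'):
    p,d,c=cap(n,n+'7'); X=cloud(c,d); r=np.hypot(X[...,0]-.53,X[...,1]-.196)
    g=X[(r<.03)&(X[...,2]>.17)&(X[...,2]<.19)]; t=X[(r<.03)&(X[...,2]>.186)&(X[...,2]<.2)]; print(n,'top z',np.median(t[:,2]),len(t))
    print(' grip axis low/high',[least_squares(lambda a:np.hypot(*(q[:,:2]-a).T)-.013,[.53,.196],loss='soft_l1',f_scale=.001).x.round(4) for q in (g[g[:,2]<.177],g[g[:,2]>.177])])
    q=X[(r>.038)&(r<.05)&(X[...,2]>.137)&(X[...,2]<.16)]; print(' sleeve z',np.median(q[:,2]))
    q=X[(r<.035)&(r>.018)&(X[...,2]>.145)&(X[...,2]<.17)]; A=np.c_[q[:,:2]-[.53,.196],np.ones(len(q))]; print(' flange plane',np.linalg.lstsq(A,q[:,2],rcond=None)[0].round(4))
    # change vs start image (arm excluded by eye)
a=load('scene7')[0][150:310,280:450]; b=load('side7')[0][170:330,210:380]
cv2.imwrite('pics/c7.png',cv2.cvtColor(cv2.resize(np.hstack([a,b]),None,fx=2.3,fy=2.3,interpolation=cv2.INTER_CUBIC),cv2.COLOR_RGB2BGR))
s=robot.read_state(); print(s['clock'],s['tool_pos'],s['force'])
E
```

```text
scene top z 0.1937375401101974 95
 grip axis low/high [array([0.5304, 0.1945]), array([0.5301, 0.1947])]
 sleeve z 0.14450169557854614
 flange plane [-0.0025 -0.0199  0.153 ]
side top z 0.19278899640506597 109
 grip axis low/high [array([0.5308, 0.196 ]), array([0.5304, 0.1959])]
 sleeve z 0.14388476220853244
 flange plane [ 0.0025 -0.0094  0.1525]
20.6 [0.52904652 0.0165572  0.31027712] [ 0.13526184 -0.26416519 -0.0351852 ]
```

View pics/c7.png

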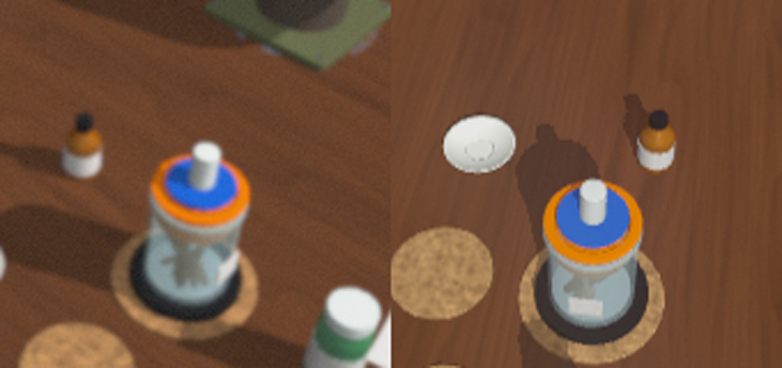

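View pics/side7.png

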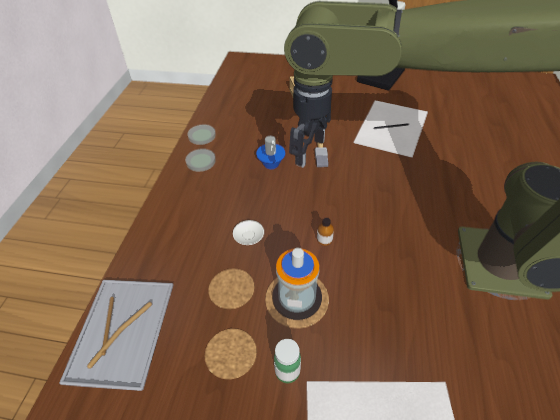

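The side view shows the stopper upright in the sleeve at (297,263), with the jar on its mat and the bystanders where they were. The sleeve top is 140 mm above the jar's underside and moved down about 9.7 mm. The stopper top at 0.193 m matches full nesting.

```bash
python3 -c "
from cell import robot
print(robot.hand_in())"
```

```text
the job is handed in; nothing more can be done
None
```

The jar is closed and the job handed in after about 20.6 s. I took the smaller blue stopper by its grip, centred it in the sleeve by feel and pressed the sleeve down about 9.7 mm to the firm stop. I held about 14–15 N there for around 2 s (wrist readings 12.1–13.3 N plus the stopper's weight), then unloaded, let go and backed away.

- **Nesting:** the sleeve top is 140 mm above the jar's underside, within the 136–148 mm given. The stopper top is at 0.193 m, which matches full nesting.
- **Upright:** the grip axis is vertical to within a few tenths of a millimetre. The flange plane fits suggest a tilt of about 0.5–1°, which I put down to depth noise.
- **Forces:** the highest downward push I read was about 15 N and the side loads stayed under about 4 N. These are readings at the end of each call, so I did not see peaks between them.
- **Surroundings:** in the last pictures the jar stands on its mat and the other things look unmoved. I checked the bystanders by eye only, not by measurement.

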